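# Turn the desk carousel until the cat faces front

### The arm

A 6-joint arm with a two-finger parallel gripper is mounted at the origin on the work surface. World frame = base frame: x ahead of the robot, y to its left, z up, the work surface at z = 0. Lengths are in m, angles in degrees, forces in N, time in s.
With the tool pointing down it reaches from about 0.325 to 0.775 m from the base axis. Payload 5.5 kg.
Tool frame: the origin (TCP) lies at the very end of the fingers, on their centre line; the grasp point (between the pads) lies 19 mm behind it; z points along the fingers, y is the line along which they close (so a half turn about z gives the same grasp; the last joint's range is limited). The gripper opens to 85 mm and grips with 20 to 120 N. Pads are 22 mm wide; open, the fingers measure 114 mm over their backs; the gripper's body (76 mm by 85 mm) begins 54 mm behind the grasp point. The pads swing forward as they close: fully open they stand 13 mm farther back than shut.
Start: joints at [-68.509, 5.22, 70.514, -0, 104.267, -3.249], TCP at [0.251, -0.545, 0.231] pointing down, gripper open.
Joint ranges: [-164.24, 164.24], [-49.07, 125.15], [9.68, 141.18], [-86.29, 266.29], [3.28, 154.24], [-151.56, 151.56]. Speed limits (degrees/s): [147.25, 147.25, 172.46, 180, 180, 180].

### API

Orientations are given as [roll, pitch, yaw] about the fixed x, y, z axes, in that order (R = Rz(yaw) Ry(pitch) Rx(roll)).
In Python, from bench import r gives the robot as it stands.
- The arm moves only by the shell command python3 -m inch 'ROWS' [FORCE]. ROWS is JSON, a list of rows, each an object with "travel": the shift along the world's x, y, z in m, a list of three; "rotation": the turn, a rotation vector about the world's x, y, z in degrees, a list of three; "gripper": the opening, from 0 (shut) to 1 (fully open). In form: [{"travel": [dx, dy, dz], "rotation": [wx, wy, wz], "gripper": gripper}, ...]. A call has 1 to 10 rows; each row shifts and turns the commanded pose from where the row before left it; what a row does not reach is not made up. A row lasts 1/8 s, in which the tool goes at most 62.5 mm and 10.7 degrees, less where a joint would pass 70% of its speed; a pose out of reach is approached as far as the arm can. A call is refused whole if a number of a shift passes 0.0625 or a number of a turn 10.7, either way. A call with a gripper value outside its range is refused whole. The fingers move at their own pace and stop on an object; FORCE is the grip in N (left out, the last holds). Time passes only in rows, so rows that do not move let the fingers close. It gives the time, the measured TCP pose, the force, the opening and the grip force at its end, in the units of the state.
- r.read_state(): the state, without advancing time (a new reading comes with each control period).
- r.get_image(name): name is "side" or "top" or "wrist"; returns a dict with "img" (420x560x3 uint8, red, green, blue), "fovy" (degrees; the focal length in pixels is half the picture's height over the tangent of half this angle, whatever the lens; pixels are square), "cx", "cy" (the principal point, pixels), "distortion" ([k1, k2, p1, p2, k3] as OpenCV has them; the pictures are not rectified), "rvec" (rotation vector, rad) and "tvec" (3), from world to camera coordinates, as OpenCV has them. Camera axes: x right, y down, z forward; pixel columns grow to the right and rows downward; lengths in m; the calibration is good to about 2 mm. A picture is of the moment at which its call begins. There is no depth.
- r.finish_job(): hands the job in; it is judged then, once.
Trained networks look in a picture, given as the dict that the camera call returned (one of the last four; its "shot" number tells which), for a name from the list of things; names that differ only in an ending like _2 or _b are one class to them, and where a whole thing is asked for, a point or a joint stands for the part that bears it (a point fixed in the world has none). Each returns a list of dicts, best first, with "confidence" (0 to 1); they miss things now and then, are a little off and sometimes report something else, mostly with a low value. They report only what shows in the picture. A call takes as long as a camera call. They do not tell look-alikes from the thing itself.
- r.search_frame(thing, picture): "at" ([column, row] in pixels, amid what is visible of it).
- r.trace(thing, picture): "pixels" (420x560 bool, what is visible of it) and "at" ([column, row] in pixels, amid what is visible of it).
The state is a dict: "t": time; "joints": joint angles; "joint_velocities": joint speeds; "joint_torque": joint torques, N m; "tool_pos": TCP position; "ee_rot": TCP orientation; "ft_force": force on the tool from outside, world axes, zero at the start; "ft_torque": the same for the moment, N m; "opening": opening from 0.0 (shut) to 1.0 (fully open); "grip_force": force on a finger pad.
Only numpy, scipy, OpenCV 4.12 (cv2) and the standard library are available. Lean on these libraries where they do the work, as an engineer would, in place of code of your own. Each camera call takes 0.05 s, during which the arm holds its last target. There are 200 camera calls.

### The job

Bring the little white ceramic cat to the front of the desk turntable: push the upright posts on the turntable's rim with a fingertip, either way round and in as many pushes as you need, until the cat is in line with the pointer that sticks out from under the deck. Turn it gently, without flinging it round, do not touch the cat or the other things standing on it, and leave the things on the desk where they are. Finish clear, with the turntable at rest.

Things in the scene. Friction and masses are not known exactly. Their poses are not given: they have to be found in the camera images.
- stand: Fixed aluminium foot under the turntable: disc 170 mm across, 20 mm high, with a flat tongue (the front pointer) 22 mm wide, 10 mm high, running out along its own -x and ending in an arrowhead, tip 168 mm from the centre, so 50 mm shows beyond the deck. It points roughly to the robot. Origin on the desk, on the turning axis; z up.
- carousel: Turning deck: black plastic disc 236 mm across, 12 mm thick, top 32 mm above the desk, about 0.5 kg. Origin on the turning axis at its underside, 20 mm above the desk. Turns either way, several turns if wanted; friction of about 0.5 N at the rim stops it soon after it is let go. The cat's place lies on its own -x axis, so the cat is at the front when the deck's yaw equals the stand's.
- rim_post (a point): Top centre of one of six like upright steel rim posts on the deck, 12 mm across, 40 mm tall, tops 72 mm above the desk. Their axes are 107 mm from the turning axis, at 30 (this one), 90, 150, 210, 270 and 330 degrees from the deck's own x, counter-clockwise from above; the cat stands halfway round between two. Push these.
- cat_place (a point): Point on the deck top where the cat stands at the start, 52 mm from the turning axis along the deck's -x axis; turns with the deck.
- deck_centre (a point): Point on the turning axis at the deck top, 32 mm above the desk.
- cat: White ceramic seated cat figurine with two pointed ears and a curled tail, 70 mm high, 40 mm across, about 70 g, standing loose on the deck at cat_place; its face looks along its own -x, roughly outwards. Origin at the centre of its underside.
- pot: Squat white ceramic pot, round, open and empty, 28 mm high, 40 mm across the rim, standing loose on the deck 52 mm from the axis. Origin at the centre of its underside. Not to be touched.
- cube: Yellow plastic fidget cube, 32 mm, loose on the deck 52 mm from the axis. Origin at the centre of its underside. Not to be touched.
- tin: Round steel tin, 38 mm across, 24 mm high, loose on the deck 52 mm from the axis. Origin at the centre of its underside. Not to be touched.
- mug: White mug, 76 mm across, 85 mm high, handle along its +y, loose on the desk about 0.21 m from the turning axis. Origin at the centre of its underside.
- stapler: Black stapler, 130 mm long (its x), 36 mm wide, 50 mm high, loose on the desk about 0.22 m from the turning axis. Origin at the centre of its underside.
- dish: Small white dish of black keycaps, 76 mm across, 24 mm high, loose on the desk about 0.21 m from the turning axis. Origin at the centre of its underside.
Mind the look-alikes: they are no part of the job. What is shaped like the cat but brown or turquoise is not meant.

How it is judged:
By the outcome, as a careful person would: the job done as asked, in the order asked, and still so for the second after the job is handed in, with the robot touching nothing.
It also fails if it takes over 45 s, if anything falls off the work surface, if the arm or the gripper's body presses on something with over 40 N, if the wrist force passes 120 N, or if a joint passes its speed limit or range.

## Working session

There is one attempt and no reset: what is moved stays moved. The work goes in short steps, Python scripts to look and compute and a shell command to move; the robot and the scene stay as the last step left them, time stands still between calls to the robot, and variables do not carry over. Pictures are saved under pics/ and viewed, at most 10 in all, crops included, and the job is handed in when it is done.

```bash
mkdir -p pics
cat > h.py <<'E'
import numpy as np, cv2
from bench import r
def K(p):
    h,w=p["img"].shape[:2]; f=h/2/np.tan(np.radians(p["fovy"]/2))
    return np.array([[f,0,p["cx"]],[0,f,p["cy"]],[0,0,1.]])
def ray(p,uv,z):
    n=cv2.undistortPoints(np.array([[uv]],float),K(p),np.array(p["distortion"],float))[0,0]
    R=cv2.Rodrigues(np.array(p["rvec"],float))[0]; t=np.array(p["tvec"],float).ravel()
    c=-R.T@t; d=R.T@np.array([n[0],n[1],1]); return c+d*(z-c[2])/d[2]
def proj(p,X):
    return cv2.projectPoints(np.array(X,float).reshape(-1,3),np.array(p["rvec"],float),np.array(p["tvec"],float),K(p),np.array(p["distortion"],float))[0][:,0]
def save(p,n,crop=None,s=1):
    im=p["img"][...,::-1]
    if crop: im=im[crop[1]:crop[3],crop[0]:crop[2]]
    cv2.imwrite("pics/"+n,cv2.resize(im,None,fx=s,fy=s))
E
python3 - <<'E'
from h import *
im={}
for n in("top","side"):
    p=r.get_image(n); im[n]=p["img"][...,::-1]; save(p,n+"0.png",s=1.4)
    for th,z in (("cat",.06),("rim_post",.072),("carousel",.03),("stand",.005),("pot",.05),("mug",.04),("stapler",.04),("dish",.02),("cube",.05),("tin",.05)):
        print(n,th,[(np.round(d["at"]).tolist(),round(d["confidence"],2),ray(p,d["at"],z)[:2].round(3).tolist()) for d in r.search_frame(th,p)])
print(r.read_state()["t"])
E
```

```text
top cat [([318.0, 214.0], 0.75, [0.545, -0.009]), ([351.0, 300.0], 0.63, [0.354, -0.085]), ([415.0, 233.0], 0.58, [0.505, -0.228]), ([309.0, 298.0], 0.57, [0.358, 0.008]), ([298.0, 206.0], 0.5, [0.563, 0.036])]
top rim_post [([298.0, 204.0], 0.71, [0.565, 0.035]), ([285.0, 220.0], 0.29, [0.529, 0.064])]
top carousel [([298.0, 204.0], 0.78, [0.571, 0.035])]
top stand [([291.0, 262.0], 0.55, [0.437, 0.051]), ([386.0, 231.0], 0.32, [0.513, -0.172])]
top pot [([314.0, 179.0], 0.62, [0.627, 0.002])]
top mug [([381.0, 162.0], 0.86, [0.673, -0.156])]
top stapler [([384.0, 234.0], 0.7, [0.504, -0.162])]
top dish [([214.0, 171.0], 0.59, [0.648, 0.239]), ([383.0, 233.0], 0.23, [0.507, -0.162])]
top cube [([286.0, 219.0], 0.69, [0.533, 0.063])]
top tin [([278.0, 190.0], 0.75, [0.601, 0.082])]
side cat [([264.0, 243.0], 0.72, [0.557, -0.024]), ([169.0, 252.0], 0.67, [0.363, -0.039]), ([244.0, 347.0], 0.57, [0.512, -0.274]), ([164.0, 286.0], 0.56, [0.364, -0.133])]
side rim_post [([275.0, 242.0], 0.66, [0.58, -0.038])]
side carousel [([273.0, 242.0], 0.58, [0.579, 0.012]), ([293.0, 190.0], 0.54, [0.647, 0.209])]
side stand [([210.0, 241.0], 0.59, [0.436, 0.052])]
side pot [([296.0, 234.0], 0.51, [0.631, 0.013])]
side mug [([332.0, 294.0], 0.87, [0.679, -0.155])]
side stapler [([245.0, 311.0], 0.72, [0.514, -0.184]), ([274.0, 244.0], 0.71, [0.58, -0.007])]
side dish [([295.0, 189.0], 0.97, [0.655, 0.231])]
side cube [([252.0, 219.0], 0.73, [0.535, 0.071])]
side tin [([277.0, 215.0], 0.57, [0.595, 0.081])]
1.1
```

View pics/top0.png

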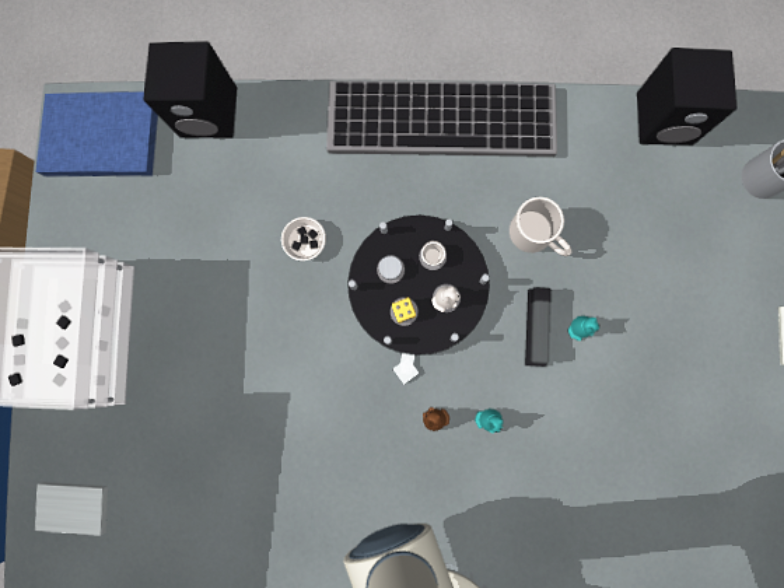

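View pics/side0.png

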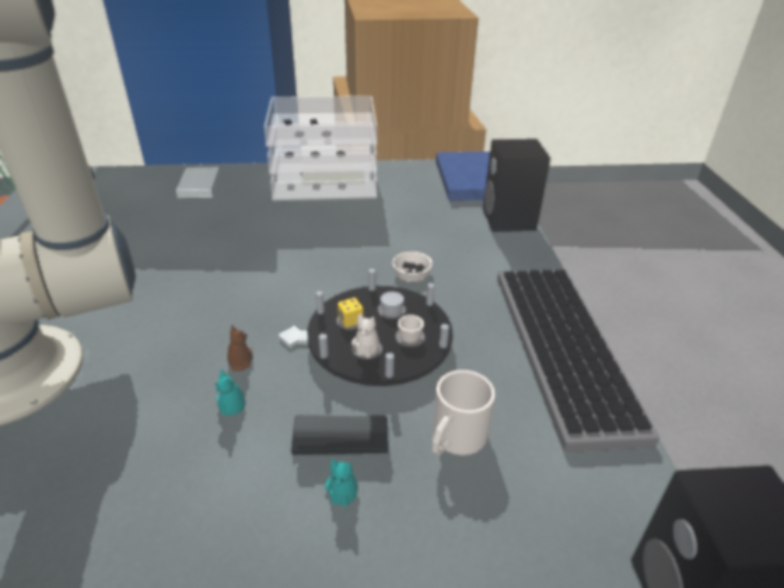

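The top view shows the deck around (418,283), in view pixels. The white cat is at (447,298), front right. The pointer tip is at (405,368), and the posts include (455,337) and (485,278). The turn needed is about 70° clockwise. Next I'll fit it more precisely.

```bash
cat >> h.py <<'E'
from scipy.optimize import least_squares
def fit(p,seeds,c0=(.571,.035)):
    """posts (seed pixels) -> centre, deck yaw mod 60 ; stand pointer yaw ; cat angle"""
    g=p["img"].min(2).astype(float); pts=[]
    for u,v in seeds:
        x0,y0=int(u)-6,int(v)-6; w=g[y0:y0+13,x0:x0+13]
        w=np.clip(w-120,0,None); yy,xx=np.mgrid[y0:y0+13,x0:x0+13]
        pts.append(((xx*w).sum()/w.sum(),(yy*w).sum()/w.sum()))
    pts=np.array(pts); W=np.array([ray(p,q,.070)[:2] for q in pts])
    a0=np.degrees(np.arctan2(W[0,1]-c0[1],W[0,0]-c0[0]))
    k=np.round((np.degrees(np.arctan2(W[:,1]-c0[1],W[:,0]-c0[0]))-a0)/60)
    f=lambda q:(np.c_[q[0]+.107*np.cos(np.radians(q[2]+60*k)),q[1]+.107*np.sin(np.radians(q[2]+60*k))]-W).ravel()
    s=least_squares(f,[*c0,a0],x_scale=[.01,.01,1]); return s.x,np.abs(s.fun).max(),pts
def pointer(p,c):
    g=p["img"].min(2)
    yy,xx=np.nonzero(g>150); out=[]
    for u,v in zip(xx,yy):
        q=ray(p,(u,v),.010)[:2]-c; rr=np.hypot(*q); a=np.degrees(np.arctan2(q[1],q[0]))%360
        if .122<rr<.175 and 150<a<195: out.append((rr,a))
    out=np.array(out); return len(out),out[:,0].max(),np.median(out[:,1]),np.average(out[:,1]),np.median(out[out[:,0]>.15][:,1])
E
python3 - <<'E'
from h import *
p=r.get_image("top")
sd=np.array([(383,226),(449,224),(485,278),(455,337),(387,340),(351,284)])/1.4
x,e,pts=fit(p,sd); print(x,x[2]%60,e); print(pointer(p,x[:2]))
q=ray(p,[d for d in r.search_frame("cat",p)][0]["at"],.06)[:2]-x[:2]; print(np.hypot(*q),np.degrees(np.arctan2(q[1],q[0]))%360)
from math import *
for a in (234,224): print(a,x[:2]+.112*np.array([cos(radians(a)),sin(radians(a))]))
s=r.read_state(); print(s["tool_pos"],s["ee_rot"],s["joints"],s["t"])
E
```

```text
[ 0.57499004  0.03713544 33.45648475] 33.45648474605721 0.003935253267152439
(227, np.float64(0.16778480586296127), np.float64(173.37488865872888), np.float64(173.37966959354316), np.float64(173.46981531750424))
0.21739880138113626 188.89245035091847
234 [ 0.50915809 -0.05347446]
224 [ 0.49442398 -0.0406663 ]
[ 0.25110696 -0.54494038  0.23127275] [-1.79997990e+02  8.93753128e-04  2.47419028e+01] [-6.85077479e+01  5.22086434e+00  7.05128739e+01 -1.03828499e-03
  1.04268218e+02 -3.24990659e+00] 1.2
```

The turn needed is about -70° (clockwise): posts at 213.5° and 273.5°, cat at 243.5°, pointer at 173.4°. I'll go above the rim between the cat and the 213.5° post, with the fingers shut and the tool turned square.

```bash
python3 -m inch '[{"travel":[0.024,0.045,0],"rotation":[0,0,2],"gripper":0},{"travel":[0.024,0.045,0],"rotation":[0,0,2],"gripper":0},{"travel":[0.024,0.045,0],"rotation":[0,0,2],"gripper":0},{"travel":[0.024,0.045,0],"rotation":[0,0,2],"gripper":0},{"travel":[0.024,0.045,0],"rotation":[0,0,2],"gripper":0},{"travel":[0.024,0.045,0],"rotation":[0,0,2],"gripper":0},{"travel":[0.024,0.045,0],"rotation":[0,0,2],"gripper":0},{"travel":[0.024,0.045,0],"rotation":[0,0,2],"gripper":0},{"travel":[0.024,0.045,0],"rotation":[0,0,2],"gripper":0},{"travel":[0.024,0.045,0],"rotation":[0,0,2],"gripper":0}]'
```

```text
t: 2.45
tool_pos: [0.4917, -0.0934, 0.2315]
ee_rot: [180.0, -0.0, 44.8]
ft_force: [-0.1, -0.3, 0.3]
opening: 0.001
grip_force: 0.0
```

Next, move to (0.512, -0.056), then go down to z = 0.12 and look.

```bash
python3 -m inch '[{"travel":[0.02,0.037,-0.02],"rotation":[0,0,0],"gripper":0},{"travel":[0,0,-0.04],"rotation":[0,0,0],"gripper":0},{"travel":[0,0,-0.04],"rotation":[0,0,0],"gripper":0},{"travel":[0,0,0],"rotation":[0,0,0],"gripper":0}]'
python3 - <<'E'
from h import *
p=r.get_image("wrist"); save(p,"w1.png",s=1.2)
p=r.get_image("side"); save(p,"s1.png",(190,170,350,300),4)
E
```

```text
t: 2.95
tool_pos: [0.5091, -0.0574, 0.1276]
ee_rot: [-179.7, 0.2, 44.8]
ft_force: [-0.1, 0.1, 0.6]
opening: 0.005
grip_force: 0.0
```

View pics/w1.png

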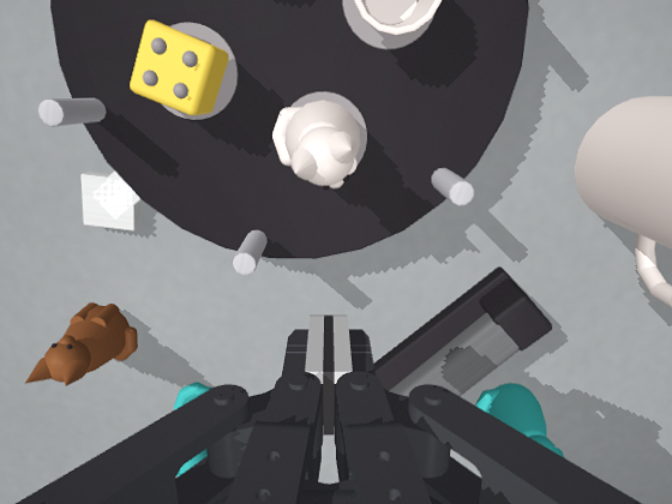

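View pics/s1.png

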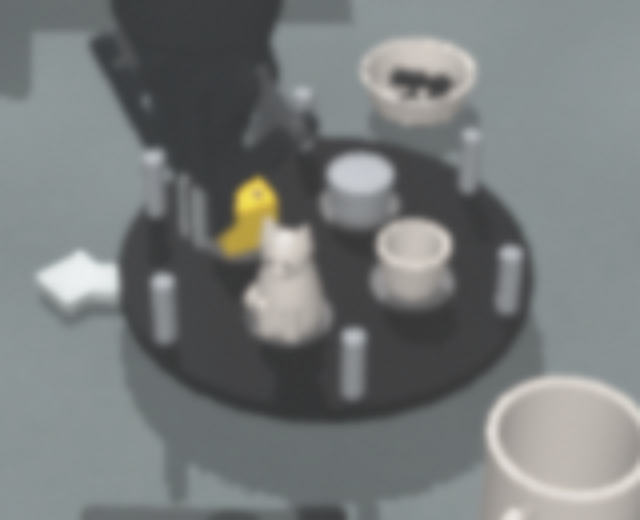

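The wrist view shows the shut fingers at (330,345), outside the rim between the posts at (250,250) and (455,185). The cat at (320,140) is well inboard. Going down now.

```bash
python3 -m inch '[{"travel":[0,0,-0.025],"rotation":[0,0,0],"gripper":0},{"travel":[0,0,-0.025],"rotation":[0,0,0],"gripper":0},{"travel":[0,0,-0.025],"rotation":[0,0,0],"gripper":0},{"travel":[0,0,0],"rotation":[0,0,0],"gripper":0},{"travel":[0,0,0],"rotation":[0,0,0],"gripper":0}]'
```

```text
t: 3.68
tool_pos: [0.5125, -0.0583, 0.059]
ee_rot: [179.8, -0.1, 44.7]
ft_force: [0.2, 0.3, 0.2]
opening: -0.001
grip_force: 0.0
```

Run:
```python
from h import *
c=np.array([.575,.0371])
for a in (236,232,228,224,220,215,210,205,200,195,190,185,180,175,170,165,162,159,156,153,150):
    print(a,(c+.112*np.array([np.cos(np.radians(a)),np.sin(np.radians(a))])).round(4))
```

```text
236 [ 0.5124 -0.0558]
232 [ 0.506  -0.0512]
228 [ 0.5001 -0.0461]
224 [ 0.4944 -0.0407]
220 [ 0.4892 -0.0349]
215 [ 0.4833 -0.0271]
210 [ 0.478  -0.0189]
205 [ 0.4735 -0.0102]
200 [ 0.4698 -0.0012]
195 [0.4668 0.0081]
190 [0.4647 0.0177]
185 [0.4634 0.0273]
180 [0.463  0.0371]
175 [0.4634 0.0469]
170 [0.4647 0.0565]
165 [0.4668 0.0661]
162 [0.4685 0.0717]
159 [0.4704 0.0772]
156 [0.4727 0.0827]
153 [0.4752 0.0879]
150 [0.478  0.0931]
```

```bash
python3 -m inch '[{"travel":[-0.006,0.007,-0.005],"rotation":[0,0,-4],"gripper":0},{"travel":[-0.006,0.005,-0.003],"rotation":[0,0,-4],"gripper":0},{"travel":[-0.003,0.0027,0],"rotation":[0,0,-2],"gripper":0},{"travel":[-0.0028,0.0027,0],"rotation":[0,0,-2],"gripper":0},{"travel":[-0.0026,0.0029,0],"rotation":[0,0,-2],"gripper":0},{"travel":[-0.0026,0.0029,0],"rotation":[0,0,-2],"gripper":0},{"travel":[-0.0036,0.0047,0],"rotation":[0,0,-3],"gripper":0},{"travel":[-0.0033,0.0048,0],"rotation":[0,0,-3],"gripper":0},{"travel":[-0.0032,0.005,0],"rotation":[0,0,-3],"gripper":0}]'
python3 - <<'E'
from h import *
print(r.read_state()["ft_torque"])
p=r.get_image("top"); save(p,"t2.png",(230,130,370,290),3.7)
E
```

```text
t: 4.8
tool_pos: [0.4792, -0.0205, 0.0509]
ee_rot: [179.9, -0.2, 19.6]
ft_force: [-0.7, -0.7, -0.3]
opening: 0.003
grip_force: 0.3
[-0.07369384 -0.03264748  0.00595522]
```

View pics/t2.png

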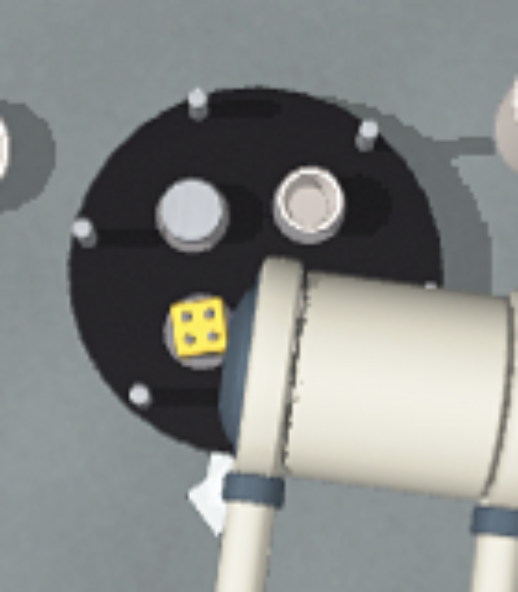

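The deck is turning: the posts are now at (197,97), (368,130), (84,230) and (140,395) in the crop. I'll measure the angle.

Run:
```python
from h import *
p=r.get_image("top")
x,e,pts=fit(p,np.array([(197,97),(368,130),(84,230),(140,395)])/3.7+[230,130],(.575,.037))
s=r.read_state();q=np.array(s["tool_pos"][:2])-[.575,.0371]
print(x,x[2]%60,e,np.degrees(np.arctan2(q[1],q[0]))%360,np.hypot(*q),s["tool_pos"])
```

```text
[ 0.57479462  0.03725976 19.69066276] 19.690662761258725 0.0033546118796644597 210.82744255803084 0.11166028076415449 [ 0.47911569 -0.02012078  0.05066232]
```

```bash
python3 -m inch '[{"travel":[-0.0038,0.0069,0],"rotation":[0,0,-4],"gripper":0},{"travel":[-0.0033,0.007,0],"rotation":[0,0,-4],"gripper":0},{"travel":[-0.0028,0.0073,0],"rotation":[0,0,-4],"gripper":0},{"travel":[-0.0023,0.0075,0],"rotation":[0,0,-4],"gripper":0},{"travel":[-0.0017,0.0076,0],"rotation":[0,0,-4],"gripper":0},{"travel":[-0.0013,0.0078,0],"rotation":[0,0,-4],"gripper":0},{"travel":[-0.0006,0.0077,0],"rotation":[0,0,-4],"gripper":0},{"travel":[-0.0002,0.0079,0],"rotation":[0,0,-4],"gripper":0},{"travel":[0.0004,0.0078,0],"rotation":[0,0,-4],"gripper":0},{"travel":[0.001,0.0077,0],"rotation":[0,0,-4],"gripper":0}]'
python3 -m inch '[{"travel":[0.0015,0.0077,0],"rotation":[0,0,-4],"gripper":0},{"travel":[0.0014,0.0056,0],"rotation":[0,0,-3],"gripper":0},{"travel":[0.0012,0.0038,0],"rotation":[0,0,-2],"gripper":0},{"travel":[0.0012,0.0037,0],"rotation":[0,0,-2],"gripper":0},{"travel":[0.0006,0.0018,0],"rotation":[0,0,-1],"gripper":0},{"travel":[0,0,0],"rotation":[0,0,0],"gripper":0}]'
python3 - <<'E'
from h import *
s=r.read_state();q=np.array(s["tool_pos"][:2])-[.575,.0371]
print(np.degrees(np.arctan2(q[1],q[0]))%360,np.hypot(*q))
p=r.get_image("top"); save(p,"t3.png",(230,130,370,290),3.7)
E
```

```text
t: 6.15
tool_pos: [0.4644, 0.0549, 0.05]
ee_rot: [-180.0, -0.1, -20.3]
ft_force: [0.1, 0.4, 0.0]
opening: -0.001
grip_force: 0.3
t: 6.9
tool_pos: [0.4698, 0.0776, 0.0491]
ee_rot: [-180.0, -0.1, -32.2]
ft_force: [-0.9, -0.2, 0.4]
opening: -0.002
grip_force: 0.0
158.9517712409579 0.11274030340681633
```

View pics/t3.png

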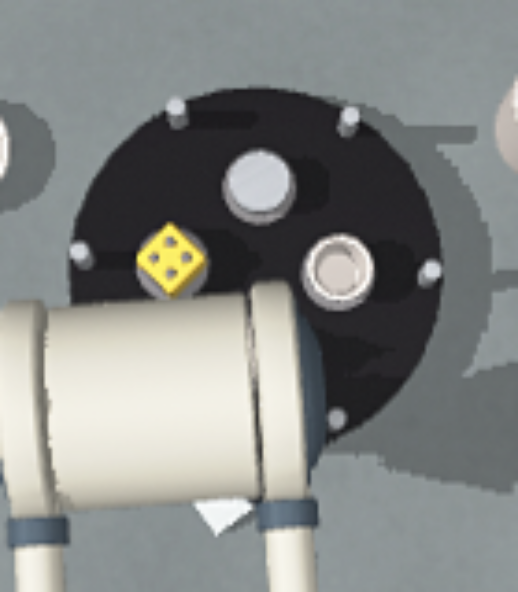

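Posts are visible at (177,110), (349,118), (430,270), (336,418) and (82,253).

Run:
```python
from h import *
p=r.get_image("top")
x,e,pts=fit(p,np.array([(177,110),(349,118),(430,270),(336,418),(82,253)])/3.7+[230,130],(.575,.037))
print(x,x[2]%60,e)
```

```text
[ 0.57541951  0.03634791 27.94698541] 27.946985408864013 0.0023711530687942073
```

```bash
python3 -m inch '[{"travel":[0.0008,0.0018,0],"rotation":[0,0,-1],"gripper":0},{"travel":[0.0008,0.0018,0],"rotation":[0,0,-1],"gripper":0},{"travel":[0.0008,0.0018,0],"rotation":[0,0,-1],"gripper":0},{"travel":[0.0007,0.0018,0],"rotation":[0,0,-1],"gripper":0},{"travel":[0,0,0],"rotation":[0,0,0],"gripper":0},{"travel":[0,0,0],"rotation":[0,0,0],"gripper":0}]'
python3 -m inch '[{"travel":[-0.003,-0.006,0],"rotation":[0,0,0],"gripper":0},{"travel":[-0.005,-0.002,0.005],"rotation":[0,0,0],"gripper":0},{"travel":[-0.01,0,0.03],"rotation":[0,0,0],"gripper":0},{"travel":[-0.02,0,0.05],"rotation":[0,0,0],"gripper":0},{"travel":[-0.01,-0.04,0.04],"rotation":[0,0,0],"gripper":0},{"travel":[0,-0.055,0],"rotation":[0,0,0],"gripper":0},{"travel":[0,-0.055,0],"rotation":[0,0,0],"gripper":0},{"travel":[0,-0.055,0],"rotation":[0,0,0],"gripper":0},{"travel":[0,-0.055,0],"rotation":[0,0,0],"gripper":0},{"travel":[0,-0.04,0],"rotation":[0,0,0],"gripper":0}]'
python3 - <<'E'
from h import *
p=r.get_image("top"); save(p,"t4.png",(230,130,370,290),3.7)
E
```

```text
t: 7.75
tool_pos: [0.4724, 0.0848, 0.0482]
ee_rot: [180.0, 0.0, -36.2]
ft_force: [-0.5, -0.3, 0.8]
opening: -0.001
grip_force: 0.0
t: 9.0
tool_pos: [0.4236, -0.2255, 0.1737]
ee_rot: [180.0, -0.0, -36.4]
ft_force: [0.8, 0.2, 0.7]
opening: 0.002
grip_force: 0.0
```

View pics/t4.png

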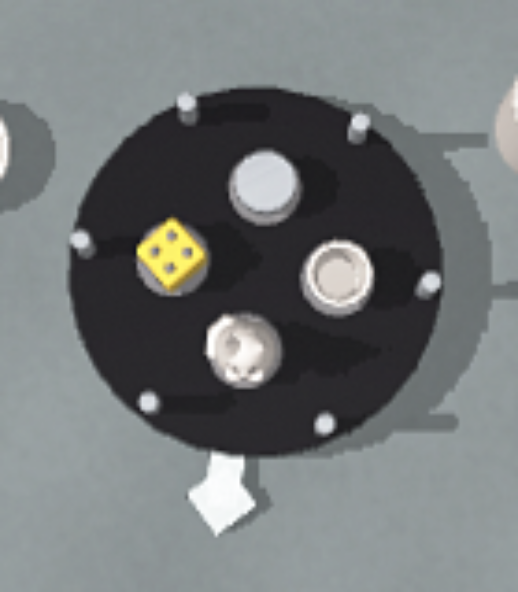

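The cat is at (243,350) and the pointer tip at (218,533), nearly in line. I'll measure using all six posts.

Run:
```python
from h import *
S=np.array([(187,103),(360,127),(430,282),(325,424),(149,402),(82,240)])/3.7+[230,130]
for i in range(2):
    p=r.get_image("top")
    x,e,pts=fit(p,S,(.575,.037)); print(x,x[2]%60,e)
    # template check: best fit of projected post tops for hand-clicked tops too
    W=np.array([ray(p,q,.072)[:2] for q in S]); print("clicks",(np.degrees(np.arctan2(*(W-W.mean(0)).T[::-1]))%60).round(1),W.mean(0))
    print("ptr",pointer(p,x[:2]))
# deck outline centre independent, pointer axis by PCA of tongue+tip
g=p["img"].min(2); yy,xx=np.nonzero(g>150)
P=np.array([ray(p,(u,v),.010)[:2] for u,v in zip(xx,yy)])
q=P-x[:2]; m=(np.hypot(*q.T)>.122)&(np.hypot(*q.T)<.175)&(np.abs(np.degrees(np.arctan2(q[:,1],-q[:,0])))<30)
tip=P[m][np.argsort(-np.hypot(*q[m].T))[:4]].mean(0); print("tip",tip,np.degrees(np.arctan2(*(tip-x[:2])[::-1])))
dk=(p["img"].max(2)<60).astype(np.uint8); dk[:150]=0;dk[265:]=0;dk[:,:240]=0;dk[:,355:]=0
cs=max(cv2.findContours(dk,0,1)[0],key=cv2.contourArea); h=cv2.convexHull(cs)[:,0]
H=np.array([ray(p,u,.032)[:2] for u in h.astype(float)])
s=least_squares(lambda a:np.hypot(H[:,0]-a[0],H[:,1]-a[1])-a[2],[.575,.037,.118],loss="soft_l1",f_scale=.001); print("deck",s.x)
d=r.trace("cat",p)
for k in d[:3]:
    v,u=np.nonzero(k["pixels"]); w=ray(p,(u.mean(),v.mean()),.06)[:2]; print("cat",k["at"],w,np.degrees(np.arctan2(*(w-x[:2])[::-1]))%360)
```

```text
[ 0.57482695  0.03666405 23.96983167] 23.969831667390572 0.0036988167761249358
clicks [24.1 23.5 24.4 24.1 24.1 23.8] [0.57241458 0.03430497]
ptr (227, np.float64(0.16767790377581873), np.float64(173.20845785535195), np.float64(173.1841909876632), np.float64(173.21753255476654))
[ 0.57483515  0.03666431 23.96526775] 23.965267746597217 0.0036819804160781455
clicks [24.1 23.5 24.4 24.1 24.1 23.8] [0.57241458 0.03430497]
ptr (227, np.float64(0.16768601368344244), np.float64(173.20888011089966), np.float64(173.1846882950535), np.float64(173.21797722975657))
tip [0.4100638  0.05653029] 173.12520599584212
deck [0.57432711 0.0349613  0.11630374]
cat [351.4, 298.1] [ 0.3557836 -0.0820876] 208.46294397873748
cat [308.6, 298.4] [0.35589544 0.00502066] 188.22408723008223
cat [416.8, 235.9] [ 0.50460171 -0.2297828 ] 255.23315455388826
```

The cat is at about 174.0° and the pointer at about 173.1°, so they agree to within about 1°. The deck read the same in two pictures, so it is at rest, and the arm is clear. Handing in.

```bash
python3 -c "
from bench import r
print(r.finish_job())"
```

```text
the job is handed in; nothing more can be done
None
```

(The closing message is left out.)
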